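# Tip the fallen baskets back onto their bottoms

## Task

Two small pink baskets in front of the red mat have been left toppled, one on its long side and one on its end. Push each of them over with the fingertips at its raised rim, from its open side, so that it tips back onto its bottom, open side up, about where it stands; do not lift or carry them. Leave the drink can, the tin and the dessert cup where they are.

Things in the scene. Friction and masses are not known exactly. Their poses are not given: they have to be found in the camera images.
- basket_side: Pink hollow plastic basket, about 70 g, 120 (own x) by 160 (own y) by 63 mm (own z); bottom 98 by 138, thin walls flaring 7 deg. Origin: centre of the bottom's underside; own z points out of the mouth. Starts standing on a long wall (own -x down), left or right, mouth facing any way round and 7 deg upward; raised rim 110 mm above the table, 50 mm from the origin on the mouth side.
- basket_end: Pink hollow plastic basket, about 70 g, 120 (own x) by 160 (own y) by 63 mm (own z); bottom 98 by 138, thin walls flaring 7 deg. Origin: centre of the bottom's underside; own z points out of the mouth. Starts standing on a short wall (own +y down), left or right, mouth facing any way round and 7 deg upward; raised rim 150 mm above the table, 48 mm from the origin on the mouth side.
- side_low_edge (a point): Middle of the bottom's lower edge of basket_side, on the table (own x -49, z 3 mm): the edge about which it tips, away from its mouth. Pushed at the raised rim it hardly slides; after 15 degrees (30 mm at the rim) it falls onto its bottom by itself.
- end_low_edge (a point): Middle of the bottom's lower edge of basket_end, on the table (own y +69, z 3 mm): the edge about which it tips, away from its mouth. Pushed at the raised rim it hardly slides; after 9 degrees (25 mm at the rim) it falls onto its bottom by itself.
- can: Drink can, diameter 53, height 134 mm, standing beyond the two toppled baskets, near the middle; origin at the centre of its underside. Not to be disturbed.
- tin: Food tin, diameter 76, height 58 mm, standing outside on the left; origin at the centre of its underside. Not to be disturbed.
- dessert_cup: Dessert cup, diameter 79, height 63 mm, standing outside on the right; origin at the centre of its underside. Not to be disturbed.
Not all that is in view belongs to the job. Leave any green look-alike of the basket_side alone.

How it is judged:
By the outcome, as a careful person would: the job done as asked, in the order asked, and still so for the second after the job is handed in, with the robot touching nothing.
It also fails if it takes over 45 s, if anything falls off the work surface, if the arm or the gripper's body presses on something with over 40 N, if the wrist force passes 120 N, or if a joint passes its speed limit or range.

## Robot

A 6-joint arm with a two-finger parallel gripper is mounted at the origin on a cart in front of the work surface, level with it; the furniture and walls round the work are solid. World frame = base frame: x ahead of the robot, y to its left, z up, the work surface at z = 0. Lengths are in m, angles in degrees, forces in N, time in s.
With the tool pointing down it reaches from about 0.35 to 0.875 m from the base axis. Payload 4.2 kg.
Tool frame: the origin (TCP) lies midway between the tips of the shut fingers; the grasp point (between the pads) lies 19 mm behind it; z points along the fingers, y is the line along which they close (so a half turn about z gives the same grasp; the last joint's range is limited). The gripper opens to 87 mm and grips with 3 to 60 N. Pads are 19 mm wide; open, the fingers measure 117 mm over their backs; the gripper's body (75 mm by 190 mm) begins 51 mm behind the grasp point.
Start: joints at [87.812, 22.042, 0.453, 0, -68.411, -14.817], TCP at [0.183, 0.598, 0.191] pointing down, gripper open.
Joint ranges: [-179.83, 179.83], [-69.29, 118.12], [-61.27, 80.66], [-181.25, 117.63], [-171.15, -9.14], [-177.46, 177.46]. Speed limits (degrees/s): [159.86, 159.86, 180, 180, 180, 180].

## Interface

Orientations are given as [roll, pitch, yaw] about the fixed x, y, z axes, in that order (R = Rz(yaw) Ry(pitch) Rx(roll)).
In Python, from workcell import env gives the robot as it stands. The module is installed in compiled form; this text tells all that it offers. Calls block until the motion is done:
- env.goto(position, orientation): joint-space move of the TCP to a pose.
- env.move_straight(position, rotation=None, rate=0.15, force_limit=None): straight line of the TCP; rotation=None keeps the orientation; rate is the mean speed in m/s. With force_limit (N) it stops when the force on the tool has changed by that much, and returns True; else False.
- env.set_joints(angles): joint-space move.
- env.gripper_to(opening, grasp_force=None): opening from 0.0 (shut) to 1.0 (fully open); grasp_force is the grip in N (None keeps the last); returns when the fingers have stopped.
- env.dwell(seconds).
- env.inverse_kinematics(position, orientation): joint angles nearest the present ones, or None.
- env.read_state(): the state.
- env.grab_frame(name): name is "scene" or "top"; returns a dict with "image" (384x512x3 uint8, blue, green, red), "fx", "fy", "cx", "cy" (pixels), "D" ([k1, k2, p1, p2, k3] as OpenCV has them; the pictures are not rectified), "position" and "orientation" of the camera in the world. Camera axes: x right, y up, looking along -z (the intrinsics and any distortion apply to the point x, -y, -z); pixel columns grow to the right and rows downward; lengths in m; the calibration is good to about 2 mm. A picture is of the moment at which its call begins. There is no depth.
A pose or a line that the arm cannot do raises env.Unreachable and nothing moves.
- env.close_job(): hands the job in; it is judged then, once.
Trained networks look in a picture, given as the dict that the camera call returned (one of the last four; its "shot" number tells which), for a name from the list of things; names that differ only in an ending like _2 or _b are one class to them, and where a whole thing is asked for, a point or a joint stands for the part that bears it (a point fixed in the world has none). Each returns a list of dicts, best first, with "score" (0 to 1); they miss things now and then, are a little off and sometimes report something else, mostly with a low value. They report only what shows in the picture. A call takes as long as a camera call. They do not tell look-alikes from the thing itself.
- env.search_frame(picture, thing): "xyz" ([x, y, z] in m, in world coordinates, good to about 4 mm: the middle of the surface that is visible of it).
- env.trace(picture, thing): "mask" (384x512 bool, what is visible of it).
The state is a dict: "clock": time; "joint_positions": joint angles; "qvel": joint speeds; "joint_torque": joint torques, N m; "position": TCP position; "tool_rot": TCP orientation; "force": force on the tool from outside, world axes, zero at the start; "wrist_torque": the same for the moment, N m; "opening": opening from 0.0 (shut) to 1.0 (fully open); "finger_force": force on a finger pad.
Only numpy, scipy, OpenCV 4.12 (cv2) and the standard library are available. Lean on these libraries where they do the work, as an engineer would, in place of code of your own. Each camera call takes 0.05 s, during which the arm holds its last target. There are 200 camera calls.

## Working session

There is one attempt and no reset: what is moved stays moved. The work goes in short steps, each a Python script; the robot and the scene stay as the last script left them, time stands still between calls to the robot, and variables do not carry over. Pictures are saved under pics/ and viewed, at most 10 in all, crops included, and the job is handed in when it is done.

```bash
mkdir -p pics
python3 - <<'E'
from workcell import env
import cv2,numpy as np
s=env.read_state();print(s['clock'],s['position'],s['tool_rot'])
for n in("scene","top"):
    f=env.grab_frame(n);cv2.imwrite(f"pics/{n}0.png",f["image"]);print(n,f["position"],f["orientation"],f["fx"],f["D"])
    for t in("basket_side","basket_end","side_low_edge","end_low_edge","can","tin","dessert_cup"):
        print(t,[(np.round(d["xyz"],3).tolist(),round(float(d["score"]),2)) for d in env.search_frame(f,t)])
E
```

```text
0.0 [0.18258318 0.59701978 0.18965526] [ 1.79874298e+02 -5.64922604e-03 -1.70175468e+01]
scene [-0.46279938 -0.9777469   0.99031648] [ 57.27184382   0.1891765  -45.49533019] 443.4035553468237 [-0.15794098  0.          0.          0.          0.        ]
basket_side [([0.4, -0.012, 0.034], 0.8), ([0.512, 0.234, 0.076], 0.71)]
basket_end [([0.522, -0.158, 0.061], 0.77)]
side_low_edge [([0.402, -0.014, 0.026], 0.95), ([0.509, 0.234, 0.077], 0.64)]
end_low_edge [([0.52, -0.159, 0.056], 0.71)]
can [([0.678, -0.004, 0.08], 0.7), ([0.496, 0.424, 0.045], 0.44)]
tin [([0.499, 0.423, 0.049], 0.77)]
dessert_cup [([0.46, -0.457, 0.058], 0.61)]
top [ 0.41623126 -0.00201238  1.58654412] [  4.69873063   0.86137556 -91.19668819] 422.0425356471542 [-0.02495723  0.          0.          0.          0.        ]
basket_side [([0.396, -0.025, 0.1], 0.9), ([0.531, 0.255, 0.099], 0.68)]
basket_end [([0.513, -0.172, 0.139], 0.66)]
side_low_edge [([0.392, -0.022, 0.101], 0.97), ([0.532, 0.252, 0.099], 0.96)]
end_low_edge [([0.515, -0.174, 0.14], 0.58)]
can [([0.688, 0.007, 0.126], 0.78)]
tin [([0.503, 0.439, 0.057], 0.63)]
dessert_cup [([0.465, -0.451, 0.061], 0.58)]
```

View pics/scene0.png

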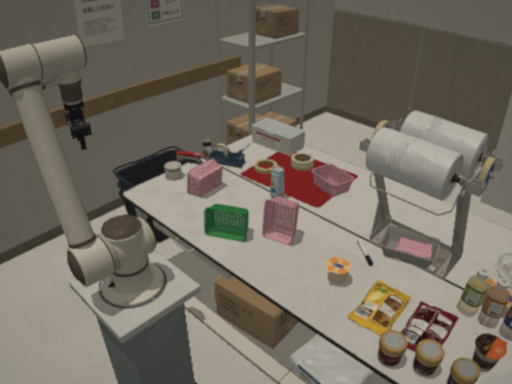

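View pics/top0.png

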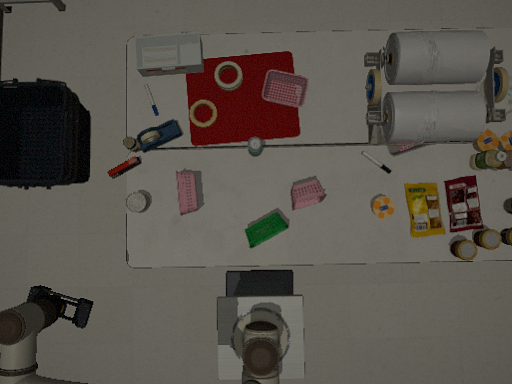

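The scene view shows the pink side basket at (205,178), the pink end basket at (281,220), and the green look-alike at (227,222). In the top view they are at (187,192), (308,193) and (267,229). I'll enlarge both pink baskets to get the mouth directions.

Run:
```python
import cv2,numpy as np
a=cv2.imread("pics/top0.png");b=cv2.imread("pics/scene0.png")
r=lambda i,x,y,h=34:cv2.resize(i[y-h:y+h,x-h:x+h],(400,300) if 0 else (300,300),interpolation=cv2.INTER_CUBIC)
o=np.vstack([np.hstack([r(a,187,192),r(b,205,180)]),np.hstack([r(a,308,193),r(b,281,220)])])
cv2.imwrite("pics/crop.png",cv2.convertScaleAbs(o,alpha=1.4))
```

```text
(no output)
```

View pics/crop.png

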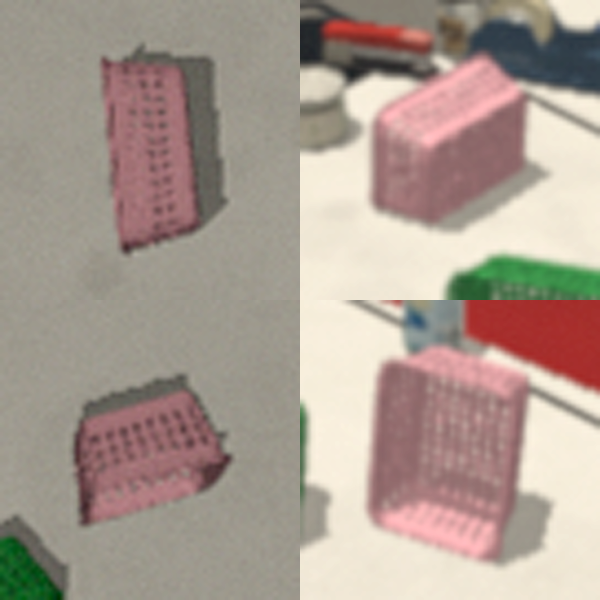

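Side basket: the mouth faces left (+y), with its solid bottom toward the camera. End basket: the mouth faces the robot (-x). Next I'll fit the poses to the network masks in both views.

```bash
cat > fit.py <<'E'
from workcell import env
import cv2,numpy as np
from scipy.spatial.transform import Rotation as R
from scipy.optimize import minimize
def proj(f,P):
    Rc=R.from_euler('xyz',f["orientation"],degrees=True).as_matrix()
    c=(np.asarray(P)-f["position"])@Rc*[1,-1,-1]
    K=np.array([[f["fx"],0,f["cx"]],[0,f["fy"],f["cy"]],[0,0,1.]])
    return cv2.projectPoints(c,np.zeros(3),np.zeros(3),K,np.array(f["D"],float))[0][:,0]
def corners(x,y,yaw,kind):
    a=.049 if kind=="basket_side" else .069   # half extent along vertical own axis
    b=.069 if kind=="basket_side" else .049
    d=np.array([np.cos(yaw),np.sin(yaw),0]);u=np.array([0,0,1.]);l=np.cross(u,d)
    z=d*np.cos(np.radians(7))+u*np.sin(np.radians(7));v=u*np.cos(np.radians(7))-d*np.sin(np.radians(7))
    P=np.array([s*(a+o)*v+t*(b+o)*l+h*z for s in(1,-1) for t in(1,-1) for o,h in((0,0),(.011,.063))])
    P[:,2]-=P[:,2].min()
    P[:,2]*=(2*a+.012)/P[:,2].max()  # rim height as given
    return P+[x,y,0]
def fit(kind,fs,ms,p0):
    def cost(p):
        c=0
        for f,m in zip(fs,ms):
            q=np.round(cv2.convexHull(proj(f,corners(*p,kind)).astype(np.float32))*16*4).astype(np.int32)
            im=np.zeros((384*4,512*4),np.uint8);cv2.fillConvexPoly(im,q,1,shift=4)
            im=cv2.resize(im*1.,(512,384),interpolation=cv2.INTER_AREA)
            c+=1-np.minimum(im,m).sum()/np.maximum(im,m).sum()
        return c
    s=[p0]+[np.array(p0)+e for e in([.03,0,0],[0,.03,0],[0,0,.3])]
    r=minimize(cost,p0,method="Nelder-Mead",options=dict(initial_simplex=s,maxiter=90))
    return r.x,r.fun
if __name__=="__main__":
    fs=[env.grab_frame(n) for n in("scene","top")]
    for k,p0 in(("basket_side",(.53,.24,1.5)),("basket_end",(.52,-.175,3.3))):
        ms=[]
        for f in fs:
            xy=proj(f,[[p0[0],p0[1],.06]])[0]
            c=[(np.hypot(*(np.argwhere(d["mask"]).mean(0)[::-1]-xy)),d["score"],d["mask"]) for d in env.trace(f,k)]
            b=min(c,key=lambda t:t[0]);print(k,round(b[0],1),b[1],b[2].sum())
            ms.append(cv2.morphologyEx(b[2].astype(np.uint8),cv2.MORPH_CLOSE,np.ones((5,5)))*1.)
        for dy in (0,np.pi) :
            p,c=fit(k,fs,ms,(p0[0],p0[1],p0[2]+dy));print(k,np.round(p[:2],4),np.degrees(p[2]).round(1),"cost",round(c,3))
E
python3 fit.py
```

```text
basket_side 3.4 0.58 963
basket_side 4.5 0.93 810
basket_side [0.5365 0.2238] 96.1 cost 0.189
basket_side [0.527  0.2953] 278.9 cost 0.415
basket_end 3.7 0.66 1414
basket_end 1.3 0.72 739
basket_end [ 0.5447 -0.1644] 197.6 cost 0.211
basket_end [ 0.4826 -0.191 ] 396.9 cost 0.338
```

```bash
cat > push.py <<'E'
import sys,cv2,numpy as np
from workcell import env
def push(o,yaw,rim,z,past,name):
    d=np.array([np.cos(np.radians(yaw)),np.sin(np.radians(yaw))])
    P=lambda s,h:[*(np.array(o)+d*s),h]       # s: distance of the TCP from the origin on the mouth side
    q0=np.array(env.read_state()["joint_positions"])
    rots=[[180,0,(a+180)%360-180] for a in(yaw,yaw+180)]
    c=[(np.abs(np.array(q)-q0).max(),r) for r in rots if (q:=env.inverse_kinematics(P(rim+.055,z+.09),r)) is not None]
    rot=min(c)[1]
    env.gripper_to(0.0)
    env.goto(P(rim+.055,.24),rot)
    env.move_straight(P(rim+.055,z),rate=.15)
    hit=env.move_straight(P(rim+.0095-past,z),rate=.07,force_limit=10)
    s=env.read_state();print("hit",hit,s["position"],s["force"],s["clock"])
    env.dwell(.6)
    env.move_straight([*s["position"][:2],.24],rate=.2)
    f=[env.grab_frame(n)["image"] for n in("scene","top")]
    cv2.imwrite(f"pics/{name}.png",np.hstack([f[0][130:280,130:330],f[1][130:280,130:330]]).repeat(2,0).repeat(2,1))
    print(env.read_state()["clock"])
E
python3 -c "
from push import *
push((.5365,.2238),96.1,.050,.090,.050,'a')"
```

```text
hit False [0.53551942 0.23364221 0.08999277] [ 0.55680699 -0.20111717  0.16153399] 6.9
8.5
```

View pics/a.png

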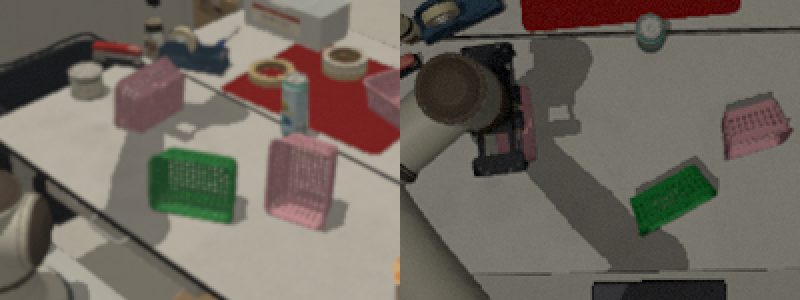

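The side basket still stands, at scene (205,177). I'll look at the full current view before pushing again.

Run:
```python
from fit import *
s=env.read_state();print(s["opening"],s["position"],s["tool_rot"],s["clock"])
fs=[env.grab_frame(n) for n in("scene","top")]
f=fs[0]
im=f["image"].copy()
for p in (corners(.5365,.2238,np.radians(96.1),"basket_side")): cv2.circle(im,tuple(proj(f,[p])[0].round().astype(int)),0,(0,255,0),-1)
a=im[70:220,130:280]
t=fs[1]["image"][100:250,120:270]
cv2.imwrite("pics/b.png",np.hstack([cv2.resize(i,(400,400),interpolation=cv2.INTER_CUBIC) for i in(a,t)]))
m=[d for d in env.trace(f,"basket_side")]
for d in m:
    mm=cv2.morphologyEx(d["mask"].astype(np.uint8),cv2.MORPH_CLOSE,np.ones((5,5)))*1.
    c=np.argwhere(d["mask"]).mean(0);print(c,d["score"],d["mask"].sum())
    if c[0]<200: print(fit("basket_side",[f],[mm],(.5365,.2238,1.677)))
```

```text
0.0031896768825787174 [0.53471207 0.23319123 0.23813233] [ 1.79816487e+02 -8.73305683e-02 -8.39084970e+01] 8.5
[222.11260623 225.95609065] 0.96 1412
[177.73091977 203.79158513] 0.83 1022
(array([0.54347575, 0.23122482, 1.73514678]), np.float64(0.07572884569803273))
```

View pics/b.png

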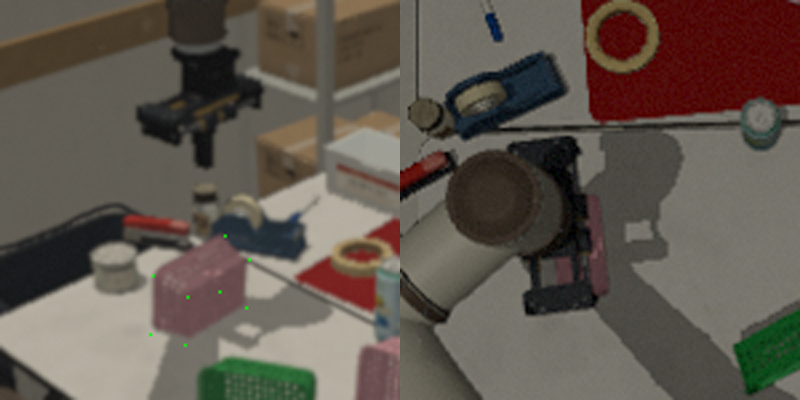

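The basket is back in its original pose, so either it fell back or the finger missed it. I'll repeat the push with mid-push pictures and force readings.

Run:
```python
from fit import *
s=env.read_state();f=env.grab_frame("scene")
print("tip px",proj(f,[s["position"]]), "expected about (206,132)")
o=np.array([.540,.229]);d=np.array([np.cos(np.radians(97)),np.sin(np.radians(97))])
P=lambda t,h:[*(o+d*t),h]
env.move_straight(P(.110,.20),rate=.2)
env.move_straight(P(.110,.088),rate=.15)
ims=[]
f0=np.array(env.read_state()["force"])
for t in(.065,.05,.035,.02,.005):
    h=env.move_straight(P(t,.088),rate=.07,force_limit=10)
    s=env.read_state();print(t,h,np.round(s["position"],4),np.round(np.array(s["force"])-f0,2))
    if t<.06: ims.append(np.hstack([env.grab_frame("scene")["image"][110:210,155:255],env.grab_frame("top")["image"][145:245,140:240]]))
print(s["clock"])
cv2.imwrite("pics/c.png",cv2.resize(np.vstack([np.hstack(ims[:2]),np.hstack(ims[2:])]),(800,400),interpolation=cv2.INTER_CUBIC))
```

```text
tip px [[207.14341828 139.95758608]] expected about (206,132)
0.065 False [0.5323 0.2935 0.0881] [-0.31  0.18  0.67]
0.05 False [0.534  0.2782 0.088 ] [0.74 0.14 0.26]
0.035 False [0.5358 0.2632 0.0881] [-0.04 -0.23  1.73]
0.02 False [0.5377 0.2483 0.0881] [-0.19  0.55  1.33]
0.005 False [0.5395 0.2334 0.088 ] [ 0.16 -0.82  1.41]
12.8667
```

View pics/c.png

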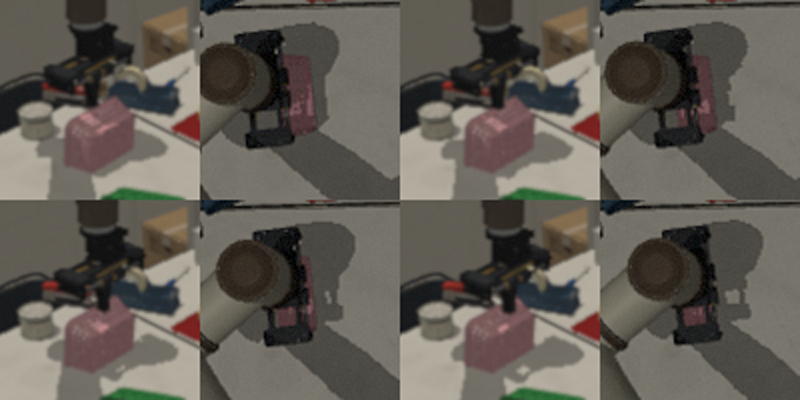

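At t=.005 the finger stands above the basket and nothing has moved. The picture puts the tip about 8 px higher than the TCP projects, so the tip seems higher than reported. I'll back out and find the true height with a light touch on the table.

Run:
```python
from fit import *
o=np.array([.540,.229]);d=np.array([np.cos(np.radians(97)),np.sin(np.radians(97))])
P=lambda t,h:[*(o+d*t),h]
env.move_straight(P(.118,.088),rate=.2)
print(env.move_straight(P(.118,.004),rate=.06,force_limit=6))
s=env.read_state();print(np.round(s["position"],4),np.round(s["force"],2),s["clock"],s["opening"])
fs=[env.grab_frame(n) for n in("scene","top")]
print([proj(f,[s["position"]]).round(1).tolist() for f in fs])
cv2.imwrite("pics/d.png",np.hstack([cv2.resize(i,(400,400),interpolation=cv2.INTER_CUBIC) for i in(fs[0]["image"][110:210,145:245],fs[1]["image"][145:245,130:230])]))
```

```text
False
[0.5259 0.3464 0.0045] [-0.52  0.22 -0.29] 15.2333 0.005600791638956892
[[[191.2, 181.9]], [[165.5, 196.6]]]
```

View pics/d.png

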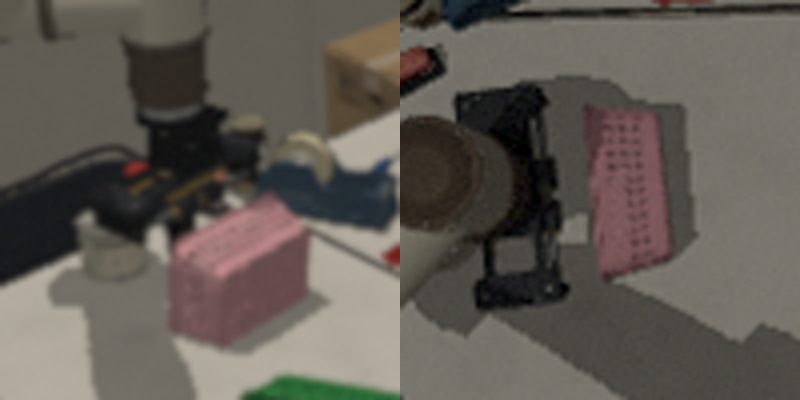

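The finger meets no table at TCP z = 4.5 mm, so I'll go on probing gently until it touches.

Run:
```python
from fit import *
s=env.read_state();p=s["position"]
print(env.move_straight([p[0],p[1],-.04],rate=.05,force_limit=5))
s=env.read_state();print(np.round(s["position"],4),np.round(s["force"],2),s["clock"])
env.move_straight([p[0],p[1],.06],rate=.2)
```

```text
True
[ 0.5255  0.346  -0.0313] [-0.79  0.24  4.89] 16.0167
```

The true tip sits about 31 mm above the reported TCP: it touched the table at TCP z = −0.031. I'll correct the heights and push again.

```bash
sed -i 's/env.goto(P(rim+.055,.24),rot)/if lift: env.goto(P(rim+.055,.24),rot)/; s/past,name)/past,name,lift=True)/' push.py
python3 -c "
from push import *
push((.540,.229),97,.050,.088-.031,.050,'e',lift=False)"
```

```text
hit False [0.53887135 0.23881764 0.05698613] [-0.4758057  0.3657731  1.5719568] 18.6083
20.375
```

View pics/e.png

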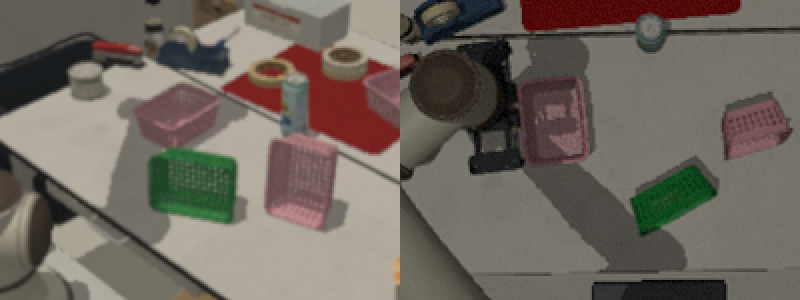

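The side basket is now open side up, at scene crop (178,112). Next is the end basket.

```bash
python3 -c "
from push import *
push((.5447,-.1644),197.6,.048,.125-.031,.045,'g')"
```

```text
hit False [ 0.53236532 -0.16829578  0.09402141] [ 0.56250986  0.4016761  -0.03854982] 24.7917
26.375
```

View pics/g.png

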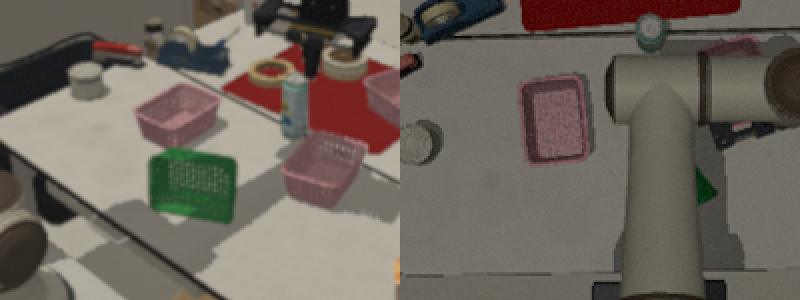

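Both baskets are now open side up, at scene crop (178,112) and (325,170). The can and the green basket haven't moved, and the raised gripper is clear of everything.

```bash
python3 -c "
from workcell import env
print(env.close_job())"
```

```text
the job is handed in; nothing more can be done
None
```

Both pink baskets were tipped back onto their bottoms, open side up, and the job is handed in at about 26 s; the can and green basket stayed put, and the arm worked clear of the tin and dessert cup, whose positions I did not re-measure at the end.

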